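# Pass a workpiece tray through the transfer hatch to the measuring side

### The arm

A 6-joint arm with a two-finger parallel gripper is mounted at the origin on a cart in front of the work surface, level with it; the furniture and walls round the work are solid. World frame = base frame: x ahead of the robot, y to its left, z up, the work surface at z = 0. Lengths are in m, angles in rad, forces in N, time in s.
With the tool pointing down it reaches from about 0.3 to 0.875 m from the base axis. Payload 6.4 kg.
Tool frame: the origin (TCP) lies at the very end of the fingers, on their centre line; the grasp point (between the pads) lies 19 mm behind it; z points along the fingers, y is the line along which they close (so a half turn about z gives the same grasp; the last joint's range is limited). The gripper opens to 85 mm and grips with 20 to 120 N. Pads are 22 mm wide; open, the fingers measure 114 mm over their backs; the gripper's body (76 mm by 85 mm) begins 54 mm behind the grasp point. The pads swing forward as they close: fully open they stand 13 mm farther back than shut.
Start: joints at [1.087, 0.181, 1.607, -0, 1.354, -0.206], TCP at [0.158, 0.553, 0.231] pointing down, gripper open.
Joint ranges: [-2.99, 2.99], [-0.89, 2.07], [0.3, 2.58], [-1.14, 4.28], [0, 2.63], [-3.12, 3.12]. Speed limits (rad/s): [2.57, 2.57, 3.01, 3.14, 3.14, 3.14].

### API

Orientations are given as a unit quaternion [w, x, y, z].
In Python, from bench import ctrl, camera, calibration, order, outline_of gives the robot as it stands.
- The arm moves only by the tool move_arm, never from a script. Its argument "series" is a list that holds one entry, the list of rows, each a list of 5 numbers: the opening, from 0 (shut) to 1 (fully open), then the shift along the tool's x, y, z in mm, then the turn about the tool's z in rad. A call has exactly 10 rows; each row is the pose to reach, as a shift and turn from the pose commanded when the call began, along the tool's axes at that moment; what a row does not reach only later rows make up. A row lasts 1/12 s, in which the tool goes at most 41.7 mm and 7.16 degrees, less where a joint would pass 70% of its speed; a pose out of reach is approached as far as the arm can. A call with a gripper value outside its range is refused whole. The fingers move at their own pace and stop on an object; the grip force is fixed at half the most. Time passes only in rows, so rows that repeat a pose let the fingers close, or fill a call up. It gives the time, the measured TCP pose, the force, the opening and the grip force at its end, in the units of the state.
- ctrl.get_obs(): the state, without advancing time (a new reading comes with each control period).
- camera(name): name is "scene" or "top"; returns (picture, depth): 420x560x3 uint8, blue, green, red; 420x560 float32, m along the optical axis (not along the pixel's ray), 0 where there is no reading.
- calibration(name): a dict with "intrinsics" (3x3 intrinsics, pixels), "rvec" (rotation vector, rad) and "tvec" (3), from world to camera coordinates, as OpenCV has them. Camera axes: x right, y down, z forward; pixel columns grow to the right and rows downward; lengths in m; the calibration is good to about 2 mm. A picture is of the moment at which its call begins. calibration takes no time and is no camera call.
- order.hand_in(): hands the job in; it is judged then, once.
Trained networks look in the newest picture that a camera, given by its name, has taken for a name from the list of things; names that differ only in an ending like _2 or _b are one class to them, and where a whole thing is asked for, a point or a joint stands for the part that bears it (a point fixed in the world has none). Each returns a list of dicts, best first, with "conf" (0 to 1); they miss things now and then, are a little off and sometimes report something else, mostly with a low value. They report only what shows in the picture. A call takes as long as a camera call. They do not tell look-alikes from the thing itself.
- outline_of(target, camera): "region" (420x560 bool, what is visible of it) and "bbox" ([centre column, centre row, width, height] in pixels, round what is visible of it).
The state is a dict: "time_s": time; "q": joint angles; "dq": joint speeds; "joint_efforts": joint torques, N m; "eef_pos": TCP position; "eef_rot": TCP orientation; "wrist_force": force on the tool from outside, world axes, zero at the start; "torque": the same for the moment, N m; "opening": opening from 0.0 (shut) to 1.0 (fully open); "grasp_force": force on a finger pad.
Only numpy, scipy, OpenCV 4.12 (cv2) and the standard library are available. Lean on these libraries where they do the work, as an engineer would, in place of code of your own. Each camera call takes 0.05 s, during which the arm holds its last target. There are 200 camera calls.

### The job

Pass the tray with the turned collar from the workshop side (left) through the two-cover hatch to the measuring side (right): slide it in under the open outer cover, shut the outer cover fully, and only then swing the inner cover up and draw the tray by its other grip right out of the hatch, clear of its cheeks. The two covers must never stand open together, the collar stays in its nest on the tray, and the other things on the bench are left alone.

Things in the scene. Friction and masses are not known exactly. Their poses are not given: they have to be found in the camera images.
- hatch: Fixed transfer hatch. Origin: centre of its footprint on the bench. Its y axis is the passage: +y workshop side (left), -y measuring side. Two grey half-round cheeks (260 mm along y, 150 mm tall) leave a passage 160 mm wide in x; the bare bench is its floor, no sill. Clear screens 158 mm tall run on from the cheeks to x = +306 and -108 mm. Hinge line of both covers: along x at y = 0, z = 20 mm.
- outer_cover (a joint): White quarter-round cover over the +y half (shell radius 124 mm, 156 mm long in x). Hinge angle in rad: 0 = shut (hard stop, lip just above the bench); grows as it swings up and over towards -y, above the inner cover; stop at 1.35. Starts open, 1.28 to 1.35. A stiff hinge: it stays where it is left; 3 to 5 N at its bar moves it.
- inner_cover (a joint): White quarter-round cover over the -y half (shell radius 118 mm), mirror image of the outer one; it swings under it. Hinge angle in rad: 0 = shut (its start, hard stop); grows as it swings up and over towards +y; stop at 1.35. The same stiff hinge: it stays where it is left.
- outer_cover_bar (a point): Middle of the outer cover's round steel bar handle: 10 mm thick, along the hatch's x, 66 mm clear between its posts, 40 mm off the shell. It turns about the hinge line at radius 164 mm, at an angle of (0.14 rad + joint value) above the hatch's +y direction: 43 mm above the bench when shut.
- inner_cover_bar (a point): Middle of the inner cover's bar handle: the same bar, 46 mm off its shell, at radius 164 mm, at an angle of (0.14 rad + joint value) above the hatch's -y direction.
- tray: Loose aluminium tray, 0.25 kg, 120 mm (x) by 112 mm (y), walls 22 mm high. Origin: centre of its underside. From the middle of each y end a black stub grip sticks out: 14 mm wide (x), from y = 56 to 94 mm (and -56 to -94), z = 28 to 44 mm; 188 mm over all. Starts on the bench before the hatch's +y mouth, a little askew. The covers shut over it if it stands within 15 mm of the hatch's centre.
- collar: Turned steel collar, 68 mm across and 49 mm tall, about 0.5 kg, standing upright in the square 74 mm nest of low strips in the middle of the tray. Origin: centre of its underside, 5 mm above the tray's underside.
- sample_pot: Bystander: white pot with screw lid, 53 mm across, 60 mm tall. Origin: centre of its underside.
- flange_part: Bystander: turned steel flange with a short stub, 60 mm across, 32 mm tall. Origin: centre of its underside.
- stylus_case: Bystander: flat grey plastic case 70 x 120 x 20 mm. Origin: centre of its underside.
There are look-alikes about, which are no part of the job. Leave any orange or purple look-alike of the collar alone.

How it is judged:
On the way, in this order (a step that is already met when the one before it is completed fails the run):
1. the tray stands inside the hatch with the collar in its nest (y of tray in the frame of hatch between -0.02 and 0.02 m and x of tray in the frame of hatch between -0.04 and 0.04 m), for 0.2 s.
2. the outer cover is shut over the tray (all of step 1 and value of joint outer_cover below 0.06 rad), for 0.2 s.
3. with the outer cover shut, the inner cover is swung up (all of step 2 and value of joint inner_cover above 0.7 rad), for 0.1 s.
At the end, for the whole second after the job is handed in: The tray rests flat and still on the measuring side, its centre 224 to 450 mm from the hatch's centre along the passage and within 120 mm sideways; the collar stands in its nest (within 8 mm of the tray's centre); the outer cover is shut (within 0.06 rad). The inner cover may be open or shut (value of joint outer_cover below 0.06 rad and y of tray in the frame of hatch between -0.45 and -0.224 m and x of tray in the frame of hatch between -0.12 and 0.12 m and height (world z) of tray below 0.006 m and angle between each of tray, collar's own z axis and vertical below 0.06 rad and horizontal distance between collar and tray below 0.008 m and z of collar in the frame of tray below 0.009 m and linear speed of each of tray, collar below 0.02 m/s); the robot touches nothing.
It fails at once if both covers stand open at the same time (each by more than 0.1 rad) (value of joint each of outer_cover, inner_cover above 0.1 rad).
It fails at once if the collar leaves its nest on the tray (horizontal distance between collar and tray above 0.02 m or z of collar in the frame of tray above 0.018 m).
It fails at once if a bystander is moved by more than 20 mm (distance of any of sample_pot, flange_part, stylus_case from where it was at the start of the episode above 0.02 m).
It also fails if it takes over 72 s, if anything falls off the work surface, if the arm or the gripper's body presses on something with over 40 N, if the wrist force passes 120 N, or if a joint passes its speed limit or range.

## Working session

There is one attempt and no reset: what is moved stays moved. The work goes in short steps, Python scripts to look and compute and a tool call to move; the robot and the scene stay as the last step left them, time stands still between calls to the robot, and variables do not carry over. Pictures are saved under pics/ and viewed, at most 10 in all, crops included, and the job is handed in when it is done.

Besides the shell and the picture viewer there is one more tool, called after ">>>" by a JSON object that holds its "op" and its "data", one argument or row to a line. move_arm: Moves the arm, as the interface text tells. Its arguments: {"type":"object","properties":{"series":{"type":"array","items":{"type":"array","items":{"type":"array","items":{"type":"number"}}}}},"required":["series"]}

```bash
ls; mkdir -p pics
cat > h.py <<'E'
import numpy as np, cv2
from bench import ctrl, camera, calibration, order, outline_of
def cal(n):
    c=calibration(n); K=np.array(c["intrinsics"],float); R=cv2.Rodrigues(np.array(c["rvec"],float))[0]; t=np.array(c["tvec"],float).ravel(); return K,R,t
def cloud(n,d):
    K,R,t=cal(n); v,u=np.mgrid[:d.shape[0],:d.shape[1]]
    P=np.stack([(u-K[0,2])/K[0,0]*d,(v-K[1,2])/K[1,1]*d,d],-1)
    return (P-t)@R   # world
def proj(n,p):
    K,R,t=cal(n); q=(R@np.array(p,float).T).T+t; q=q@K.T; return q[...,:2]/q[...,2:]
E
python3 - <<'E'
from h import *
for n in ("scene","top"):
    im,d=camera(n); cv2.imwrite(f"pics/{n}0.png",im); np.save(f"{n}0.npy",d)
    W=cloud(n,d)
    K,R,t=cal(n); print(n,"cam at",-R.T@t, "fwd",R[2])
    for o in ["hatch","outer_cover","inner_cover","tray","collar","sample_pot","flange_part","stylus_case","outer_cover_bar"]:
        for r in outline_of(o,n)[:3]:
            m=r["region"]&(d>0); p=W[m]
            print(o,round(r["conf"],2),np.round(r["bbox"]),m.sum(),np.round(np.median(p,0),3) if len(p) else "",np.round(p.min(0),3) if len(p) else "",np.round(p.max(0),3) if len(p) else "")
s=ctrl.get_obs(); print(s["time_s"],s["eef_pos"],s["eef_rot"],s["opening"])
E
```

```text
pics
scene cam at [-0.10014759 -0.74107148  1.05657427] fwd [ 0.47520805  0.46135813 -0.74921691]
hatch 0.71 [260. 211. 132. 134.] 8214 [ 0.448 -0.078  0.1  ] [ 0.339 -0.22  -0.006] [0.871 0.135 0.191]
hatch 0.35 [255. 171.  17.  14.] 224 [0.648 0.132 0.01 ] [ 0.625  0.109 -0.004] [0.696 0.18  0.037]
hatch 0.19 [194. 200.  50.  41.] 732 [0.407 0.166 0.011] [ 0.354  0.012 -0.011] [0.499 0.261 0.133]
outer_cover 0.74 [260. 222.  77.  86.] 3512 [ 0.449 -0.116  0.125] [ 0.368 -0.176 -0.004] [0.563 0.123 0.191]
inner_cover 0.58 [280. 252.  42.  29.] 304 [ 0.44  -0.177  0.041] [ 0.37  -0.22  -0.006] [ 0.521 -0.156  0.053]
tray 0.83 [193. 200.  49.  45.] 824 [0.407 0.163 0.011] [ 0.354  0.012 -0.011] [0.499 0.273 0.133]
collar 0.96 [192. 200.  21.  23.] 464 [0.415 0.159 0.041] [ 0.387  0.114 -0.004] [0.478 0.251 0.056]
collar 0.71 [156. 176.  20.  25.] 409 [0.396 0.33  0.035] [ 0.369  0.307 -0.001] [0.433 0.375 0.054]
collar 0.48 [266. 179.  10.   9.] 87 [0.635 0.053 0.045] [ 0.538 -0.047 -0.003] [0.684 0.108 0.158]
sample_pot 0.55 [232. 155.  14.  20.] 316 [0.64  0.221 0.048] [ 0.62   0.20
[... 1373 characters left out ...]
0.   ] [0.435 0.374 0.055]
flange_part 0.77 [184. 180.  16.  22.] 312 [0.656 0.138 0.012] [ 0.628  0.111 -0.005] [0.691 0.172 0.039]
stylus_case 0.85 [433. 255.  43.  48.] 963 [ 0.421 -0.609  0.021] [ 0.355 -0.67  -0.003] [ 0.488 -0.549  0.031]
stylus_case 0.42 [261. 248.  50.  58.] 2888 [ 0.451 -0.099  0.137] [ 0.374 -0.173  0.051] [ 0.528 -0.03   0.194]
stylus_case 0.17 [152. 182.  23.  20.] 307 [0.647 0.228 0.059] [ 0.624  0.205 -0.002] [0.675 0.277 0.07 ]
outer_cover_bar 0.73 [262. 245.  56.  56.] 2859 [ 0.45  -0.101  0.136] [ 0.372 -0.176 -0.001] [ 0.529 -0.03   0.194]
1.0 [0.15769316 0.5529724  0.2312909 ] [5.85352522e-06 1.38467959e-01 9.90366914e-01 3.81181240e-06] 1.0004002344351577
```

Run:
```python
from h import *
a=cv2.imread("pics/scene0.png"); b=cv2.imread("pics/top0.png")
cv2.imwrite("pics/v1.png",cv2.resize(b[60:380,60:500],None,fx=1.8,fy=1.8,interpolation=3))
cv2.imwrite("pics/v2.png",cv2.resize(a[130:300,130:350],None,fx=3.5,fy=3.5,interpolation=3))
```

```text
(no output)
```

View pics/v1.png

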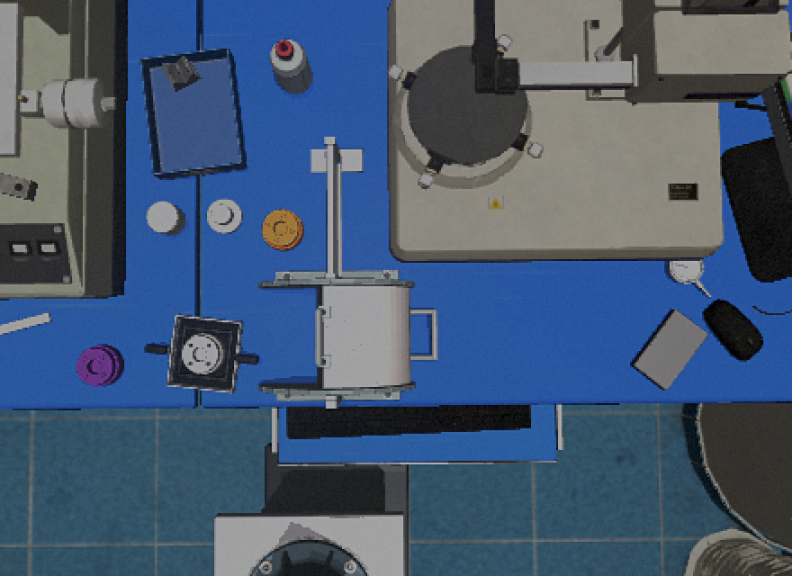

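View pics/v2.png

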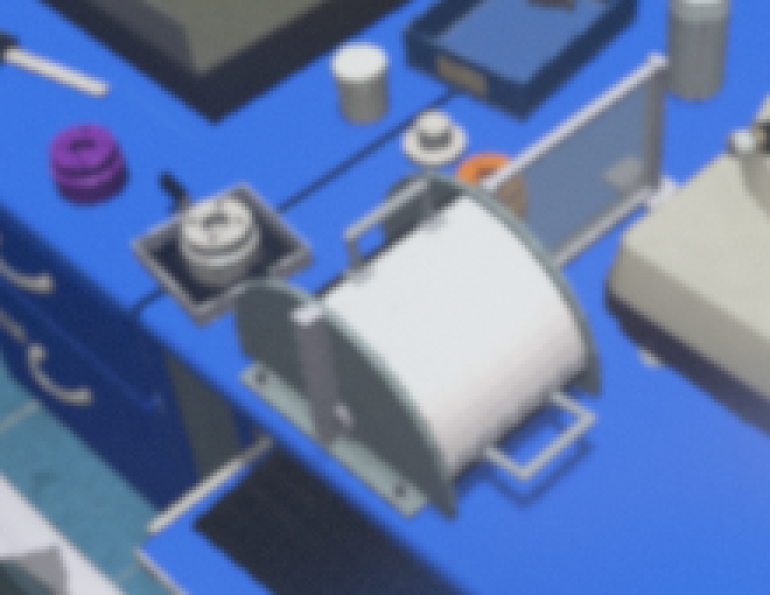

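v1/v2 show the silver collar in the tray at top px (174,258), with the purple look-alike at (114,264) and the orange one at (219,188). The hatch is at about (255,247), with its outer cover open. By the description, I choose the silver collar on the tray. Next I'll measure exactly.

```bash
cat > meas.py <<'E'
from h import *
from scipy.optimize import least_squares
def tray(im,d):
    "tray axis from the black grips in top view (blue bench around)"
    W=cloud("top",d); hsv=cv2.cvtColor(im,cv2.COLOR_BGR2HSV); return W,hsv
if __name__=="__main__":
    im=cv2.imread("pics/top0.png"); d=np.load("top0.npy"); W=cloud("top",d)
    # cover shell circle fit, both cameras
    P=[]
    for n in("top","scene"):
        dd=np.load(n+"0.npy"); w=cloud(n,dd); ii=cv2.imread(f"pics/{n}0.png"); hs=cv2.cvtColor(ii,cv2.COLOR_BGR2HSV)
        m=(hs[...,1]<60)&(hs[...,2]>120)&(w[...,0]>.385)&(w[...,0]<.515)&(w[...,2]>.06)&(w[...,1]<-.04)&(w[...,1]>-.21)&(dd>0)
        p=w[m]; 
        f=least_squares(lambda a:np.hypot(p[:,1]-a[0]-a[2]*(p[:,0]-.45),p[:,2]-a[1])-.124,[-.06,.02,0],loss="soft_l1",f_scale=.002)
        print(n,m.sum(),"hinge y,z,yawslope",np.round(f.x,4),"res",np.abs(f.fun).mean())
    # cover x edges in top view
    hs=cv2.cvtColor(im,cv2.COLOR_BGR2HSV)
    c=(hs[...,1]<60)&(hs[...,2]>110)&(W[...,2]>.1)&(W[...,2]<.15)&(W[...,1]>-.17)&(W[...,1]<-.05)
    ys=np.arange(-.16,-.06,.006); lo=[];hi=[]
    for y in ys:
        x=W[c&(abs(W[...,1]-y)<.004)][:,0]; x=x[(x>.33)&(x<.57)]; lo.append(x.min());hi.append(x.max())
    print("lo",np.round(lo,3),"hi",np.round(hi,3)); print(np.polyfit(ys,lo,1),np.polyfit(ys,hi,1))
    # cheek extents in y: heights >3cm
    for xc in(.36,.365,.37,.53,.535,.54,.545):
        m=(abs(W[...,0]-xc)<.004)&(W[...,2]>.012)&(abs(W[...,1]+.05)<.2); print(xc,np.round([W[m][:,1].min(),W[m][:,1].max(),W[m][:,2].max()],3))
    # inner bar
    m=(abs(W[...,0]-.45)<.025)&(W[...,2]>.025)&(W[...,1]<-.185)&(W[...,1]>-.26); print("inner bar",np.round(W[m].mean(0),4),m.sum())
    m=(abs(W[...,0]-.45)<.1)&(W[...,2]>.165); print("outer bar",np.round(W[m].mean(0),4),W[m].min(0),W[m].max(0),m.sum())
    # tray region
    K,R,t=cal("top")
    blue=(hs[...,0]>100)&(hs[...,0]<125)&(hs[...,1]>120)&(hs[...,2]>90)
    win=np.zeros(blue.shape,bool); win[222:300,132:210]=1
    nb=(~blue&win).astype(np.uint8)
    n,l,s,cc=cv2.connectedComponentsWithStats(nb); k=l[257,174]; t_=(l==k).astype(np.uint8); print("blob",s[k],cc[k])
    core=cv2.morphologyEx(t_,cv2.MORPH_OPEN,np.ones((11,11))); print("core rect",cv2.minAreaRect(np.argwhere(core)[:,::-1].astype(np.float32)))
    g=t_&~cv2.dilate(core,np.ones((5,5))); n,l,s,cc=cv2.connectedComponentsWithStats(g.astype(np.uint8))
    def ray(uv,z):
        r=R.T@np.linalg.solve(K,[*uv,1]); o=-R.T@t_v; return o+r*(z-o[2])/r[2]
    t_v=t
    for i in range(1,n):
        if s[i,4]>15: print("grip",s[i],cc[i],np.round(ray(cc[i],.044),4))
    print("tray core centre",np.round(ray(cv2.minAreaRect(np.argwhere(core)[:,::-1].astype(np.float32))[0],.022),4))
    big=cv2.resize(im[215:300,125:225],None,fx=6,fy=6,interpolation=3); cv2.imwrite("pics/v3.png",big)
E
python3 meas.py
```

```text
top 2117 hinge y,z,yawslope [-0.0521  0.0224 -0.0013] res 0.0016680718393924114
scene 2455 hinge y,z,yawslope [-0.0517  0.0211  0.0019] res 0.001956891122499443Traceback (most recent call last):
  File "meas.py", line 21, in <module>
    x=W[c&(abs(W[...,1]-y)<.004)][:,0]; x=x[(x>.33)&(x<.57)]; lo.append(x.min());hi.append(x.max())
                                                                        ~~~~~^^
    return umr_minimum(a, axis, None, out, keepdims, initial, where)
ValueError: zero-size array to reduction operation minimum which has no identity
```

Hinge at world y≈-0.052, with yaw about 0.

```bash
sed -i 's/ys=np.arange(-.16,-.06,.006)/ys=np.arange(-.12,-.06,.006)/' meas.py; python3 meas.py
```

```text
top 2117 hinge y,z,yawslope [-0.0521  0.0224 -0.0013] res 0.0016680718393924114
scene 2455 hinge y,z,yawslope [-0.0517  0.0211  0.0019] res 0.001956891122499443
lo [0.364 0.365 0.365 0.365 0.365 0.366 0.366 0.366 0.366 0.369] hi [0.539 0.539 0.539 0.539 0.538 0.538 0.539 0.539 0.538 0.539]
[0.06277408 0.37159448] [-0.00661089  0.53798308]
0.36 [-0.172  0.148  0.161]
0.365 [-0.181  0.148  0.159]
0.37 [-0.181  0.123  0.155]
0.53 [-0.181  0.075  0.158]
0.535 [-0.181  0.075  0.158]
0.54 [-0.18   0.075  0.163]
0.545 [-0.138  0.051  0.163]
inner bar [ 0.451  -0.2143  0.0472] 53
outer bar [ 0.5071 -0.0906  0.508 ] [ 0.40948412 -0.85158506  0.16513632] [0.54997539 0.58632204 1.36714479] 3569
blob [ 132  222   78   78 2054] [172.9211295  261.23904576]
core rect ((173.52049255371094, 256.27459716796875), (39.65465545654297, 40.28840255737305), 5.19442892074585)
grip [168 222   4  12  32] [169.78125 227.375  ] [0.5097 0.1758 0.044 ]
grip [140 251  12   6  56] [146.         253.44642857] [0.433  0.2463 0.044 ]
grip [196 257   8   6  38] [199.28947368 259.13157895] [0.4145 0.0878 0.044 ]
grip [132 279  78  21 336] [172.45238095 289.82738095] [0.325  0.1672 0.044 ]
tray core centre [0.4229 0.1695 0.022 ]
```

View pics/v3.png

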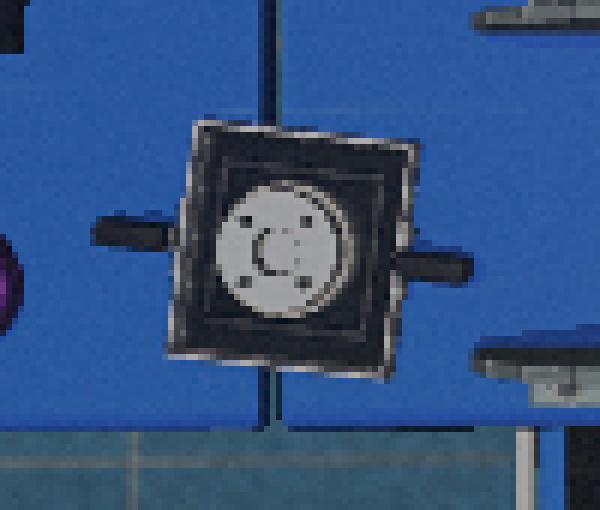

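The crop shows the silver collar in its nest, with black grips at top px (146,253) and (199,259). Tray centre is about (0.423, 0.1695) with yaw −0.117. Hatch centre is about (0.451, −0.0525) with yaw 0.

```bash
cat > go.py <<'E'
import sys,json
from h import *
from scipy.spatial.transform import Rotation as Ro
def rows(pts):
    s=ctrl.get_obs(); w,x,y,z=s["eef_rot"]; R=Ro.from_quat([x,y,z,w]).as_matrix(); th0=np.arctan2(R[1,1],R[0,1])
    print("t",round(s["time_s"],2),"tcp",np.round(s["eef_pos"],4),"th",round(th0,3),"F",np.round(s["wrist_force"],1),"open",round(s["opening"],3),"grip",round(s["grasp_force"],1),"q",np.round(s["q"],2))
    for p in pts:
        sh=R.T@(np.array(p[:3])-s["eef_pos"])*1000; tu=-(p[3]-th0); tu=(tu+np.pi)%(2*np.pi)-np.pi
        print([round(float(v)) for v in sh],round(float(tu),3))
if __name__=="__main__": rows(json.loads(sys.argv[1]))
E
python3 go.py "[[0.4325,0.251,0.2,-0.117],[0.4325,0.251,0.08,-0.117]]"
```

```text
t 1.0 tcp [0.1577 0.553  0.2313] th 1.293 F [-0.2  0.4  1. ] open 1.0 grip 0.0 q [ 1.09  0.18  1.61 -0.    1.35 -0.21]
[-347, -215, 31] 1.41
[-347, -215, 151] 1.41
```

>>> {"op": "move_arm", "data": {
  "series": [
    [[0.6,-35,-22,3,0.12],[0.6,-70,-43,6,0.24],[0.6,-104,-65,9,0.36],[0.6,-139,-86,12,0.48],[0.6,-174,-108,15,0.6],[0.6,-208,-129,18,0.72],[0.6,-243,-150,22,0.84],[0.6,-278,-172,25,0.96],[0.6,-312,-193,28,1.08],[0.6,-347,-215,31,1.2]]
  ]
}}

```text
time_s: 1.83
eef_pos: [0.4335, 0.2495, 0.2005]
eef_rot: [0.0, 0.676, 0.737, 0.0]
wrist_force: [-0.5, 0.7, 1.0]
opening: 0.597
grasp_force: 0.0
```

```bash
python3 go.py "[[0.4325,0.251,0.1,-0.117],[0.4325,0.251,0.017,-0.117]]"
```

```text
t 1.83 tcp [0.4335 0.2495 0.2005] th 0.087 F [-0.5  0.7  1. ] open 0.597 grip 0.0 q [0.28 0.04 1.82 0.   1.27 0.2 ]
[2, -1, 101] 0.204
[2, -1, 184] 0.204
```

>>> {"op": "move_arm", "data": {
  "series": [
    [[0.6,2,0,25,0.1],[0.6,2,0,50,0.2],[0.6,2,0,75,0.2],[0.6,2,0,100,0.2],[0.6,2,0,120,0.2],[0.6,2,0,140,0.2],[0.6,2,0,155,0.2],[0.6,2,0,170,0.2],[0.6,2,0,180,0.2],[0.6,2,0,183,0.2]]
  ]
}}

```text
time_s: 2.67
eef_pos: [0.4311, 0.2527, 0.0157]
eef_rot: [-0.001, 0.744, 0.668, -0.001]
wrist_force: [0.3, 0.9, -0.0]
opening: 0.601
grasp_force: 0.0
```

>>> {"op": "move_arm", "data": {
  "series": [
    [[0.3,0,0,0,0],[0.1,0,0,0,0],[0.0,0,0,0,0],[0.0,0,0,0,0],[0.0,0,0,0,0],[0.0,0,0,0,0],[0.0,0,0,0,0],[0.0,0,0,0,0],[0.0,0,0,0,0],[0.0,0,0,0,0]]
  ]
}}

```text
time_s: 3.5
eef_pos: [0.4331, 0.2534, 0.0184]
eef_rot: [0.0, 0.744, 0.668, 0.001]
wrist_force: [-0.7, -0.0, 6.2]
opening: 0.149
grasp_force: 59.7
```

```bash
python3 go.py "[[0.45,0.16,0.017,0],[0.45,0.03,0.017,0]]"
python3 - <<'E'
from h import *
im,d=camera("scene"); cv2.imwrite("pics/v4.png",cv2.resize(im[100:300,110:350],None,fx=3,fy=3,interpolation=3))
E
```

```text
t 3.5 tcp [0.4331 0.2534 0.0184] th -0.107 F [-0.7 -0.   6.2] open 0.149 grip 59.7 q [0.29 0.33 1.92 0.   0.89 0.4 ]
[-91, 27, 1] -0.107
[-220, 41, 1] -0.107
```

View pics/v4.png

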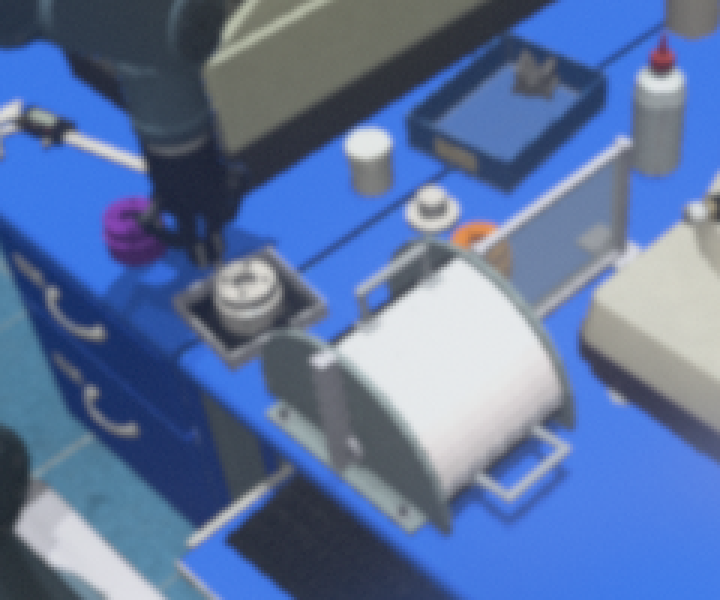

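The grip is held with the tray still in place, at v4 px (250,305), and the collar in its nest. The +y bar of the open cover is well clear of the gripper.

>>> {"op": "move_arm", "data": {
  "series": [
    [[0,-4,2,0,-0.01],[0,-12,6,0,-0.03],[0,-23,10,0,-0.05],[0,-36,14,0,-0.07],[0,-50,18,0,-0.09],[0,-62,21,0,-0.107],[0,-73,24,0,-0.107],[0,-82,26,0,-0.107],[0,-88,27,0,-0.107],[0,-91,28,0,-0.107]]
  ]
}}

```text
time_s: 4.38
eef_pos: [0.4514, 0.1602, 0.0184]
eef_rot: [0.0, 0.708, 0.707, 0.002]
wrist_force: [-1.7, 8.3, 5.5]
opening: 0.151
grasp_force: 59.6
```

```bash
cat > look.py <<'E'
from h import *
im,d=camera("top"); W=cloud("top",d); r=outline_of("collar","top")
for k in r:
    m=k["region"]&(d>0); p=W[m]; p=p[p[:,2]>.04]; print("collar",round(k["conf"],2),np.round(k["bbox"]),np.round((p.min(0)+p.max(0))/2,4),len(p))
for k in outline_of("tray","top")[:2]:
    m=k["region"]&(d>0); p=W[m]; print("tray",round(k["conf"],2),np.round(p.min(0),3),np.round(p.max(0),3))
E
python3 look.py; python3 go.py "[[0.451,0.032,0.0185,0]]"
```

```text
collar 0.84 [218. 188.  23.  25.] [0.6307 0.0388 0.0472] 269
collar 0.59 [204. 247.  22.  24.] [0.4504 0.0768 0.051 ] 283
collar 0.51 [105. 264.  12.  15.] [0.4112 0.2954 0.2274] 106
tray 0.86 [ 0.392 -0.012 -0.003] [0.51  0.145 0.152]
t 4.53 tcp [0.4514 0.1599 0.0184] th -0.001 F [-0.4  2.5  6.8] open 0.151 grip 59.6 q [0.09 0.29 1.98 0.   0.87 0.09]
[-128, 0, 0] -0.001
```

>>> {"op": "move_arm", "data": {
  "series": [
    [[0,-4,0,0,0],[0,-14,0,0,0],[0,-28,0,0,0],[0,-44,0,0,0],[0,-62,0,0,0],[0,-80,0,0,0],[0,-98,0,0,0],[0,-113,0,0,0],[0,-124,0,0,0],[0,-129,0,0,0]]
  ]
}}

```text
time_s: 5.37
eef_pos: [0.4515, 0.0304, 0.0184]
eef_rot: [0.0, 0.708, 0.707, 0.001]
wrist_force: [0.6, 8.8, 7.9]
opening: 0.151
grasp_force: 59.9
```

```bash
python3 look.py; python3 go.py "[[0.451,0.031,0.0185,0]]"
python3 - <<'E'
from h import *
im,d=camera("scene"); im2,d=camera("top");cv2.imwrite("pics/v5.png",np.hstack([cv2.resize(im[110:310,150:350],(400,400),interpolation=3),cv2.resize(im2[170:310,170:310],(400,400),interpolation=3)]))
E
```

```text
collar 0.94 [114. 264.  25.  20.] [0.4045 0.3451 0.0475] 273
collar 0.65 [218. 188.  24.  24.] [0.6303 0.039  0.0475] 270
tray 0.46 [ 0.394 -0.038 -0.003] [0.509 0.002 0.343]
t 5.52 tcp [0.4515 0.0299 0.0184] th -0.001 F [-0.9 -1.8  6.3] open 0.153 grip 59.7 q [-0.2   0.24  2.05 -0.    0.85 -0.2 ]
[1, -1, 0] -0.001
```

View pics/v5.png

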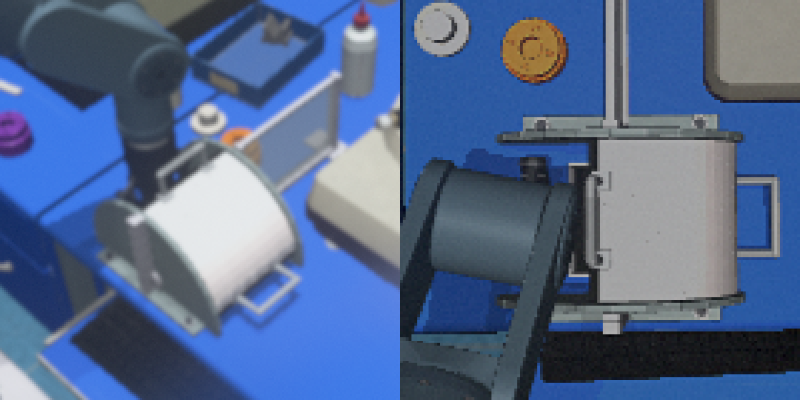

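v5 shows the tray between the cheeks, with its rear edge at y≈0.002, so the centre is about −0.054. The gripper clears the cover bar. Next: release, back off and rise.

>>> {"op": "move_arm", "data": {
  "series": [
    [[0.4,0,0,0,0],[0.4,0,0,0,0],[0.4,0,0,0,0],[0.4,0,0,0,0],[0.4,6,0,0,0],[0.4,14,0,0,0],[0.4,20,0,0,0],[0.4,25,0,-20,0],[0.4,30,0,-50,0],[0.4,30,0,-80,0]]
  ]
}}

```text
time_s: 6.45
eef_pos: [0.4488, 0.0622, 0.0972]
eef_rot: [-0.001, 0.707, 0.708, -0.001]
wrist_force: [0.9, -0.8, 0.5]
opening: 0.399
grasp_force: 0.0
```

>>> {"op": "move_arm", "data": {
  "series": [
    [[0.4,0,0,-35,0],[0.4,0,0,-70,0],[0.4,0,0,-105,0],[0.4,0,0,-140,0],[0.4,0,0,-160,-0.1],[0.4,0,0,-175,-0.22],[0.4,0,0,-175,-0.34],[0.4,0,0,-175,-0.46],[0.4,0,0,-175,-0.58],[0.4,0,0,-175,-0.7]]
  ]
}}

```text
time_s: 7.28
eef_pos: [0.4501, 0.0614, 0.2723]
eef_rot: [-0.0, 0.419, 0.908, 0.0]
wrist_force: [-0.4, 0.4, -0.7]
opening: 0.401
grasp_force: 0.0
```

```bash
cat > c.py <<'E'
from h import *
im,d=camera("top"); W=cloud("top",d); hs=cv2.cvtColor(im,cv2.COLOR_BGR2HSV)
m=(abs(W[...,0]-.451)<.03)&(W[...,2]>.165)&(W[...,2]<.21)&(abs(W[...,1]+.05)<.09)&(hs[...,1]<80)
print("bar z>.165",m.sum(),np.round(np.median(W[m],0),4),np.round(W[m].min(0),4),np.round(W[m].max(0),4))
m=(abs(W[...,0]-.451)<.012)&(abs(W[...,1]+.03)<.06)&(W[...,2]>.04); 
for y in np.arange(-.06,.03,.006):
    q=W[m&(abs(W[...,1]-y)<.003)]; print(round(y,3),len(q),np.round(q[:,2].max(),3) if len(q) else "")
E
python3 c.py; python3 look.py; python3 go.py "[[0.451,0.06,0.27,1.5708]]"
```

```text
bar z>.165 92 [ 0.4518 -0.0364  0.1881] [ 0.4226 -0.0404  0.18  ] [ 0.4809 -0.0317  0.1964]
-0.06 18 0.151
-0.054 18 0.15
-0.048 19 0.152
-0.042 33 0.189
-0.036 20 0.193
-0.03 9 0.19
-0.024 0 
-0.018 0 
-0.012 0 
-0.006 100 0.63
-0.0 74 0.639
0.006 63 0.641
0.012 57 0.641
0.018 54 0.64
0.024 63 0.636
collar 0.84 [216. 190.  22.  24.] [0.6306 0.0385 0.0468] 262
collar 0.55 [106. 262.  12.  18.] [0.4046 0.3554 0.0476] 153
tray 0.88 [ 0.392 -0.015 -0.005] [0.51  0.041 0.049]
t 7.48 tcp [0.4502 0.0611 0.2722] th 0.697 F [ 0.5  1.1 -0.1] open 0.398 grip 0.0 q [-0.13 -0.13  1.85  0.    1.43 -0.82]
[-1, 0, 2] -0.874
```

>>> {"op": "move_arm", "data": {
  "series": [
    [[0.3,0,0,0,-0.12],[0.3,0,0,0,-0.24],[0.3,-10,-8,3,-0.36],[0.3,-20,-16,6,-0.48],[0.3,-32,-26,10,-0.6],[0.3,-44,-36,14,-0.72],[0.3,-56,-46,18,-0.84],[0.3,-68,-56,22,-0.874],[0.3,-75,-62,22,-0.874],[0.3,-75,-62,22,-0.874]]
  ]
}}

```text
time_s: 8.32
eef_pos: [0.4512, -0.0379, 0.2501]
eef_rot: [-0.0, 0.001, 1.0, -0.0]
wrist_force: [0.5, -0.1, -0.8]
opening: 0.301
grasp_force: 0.0
```

```bash
python3 go.py "[[0.451,-0.036,0.164,1.5708]]"
```

```text
t 8.32 tcp [ 0.4512 -0.0379  0.2501] th 1.569 F [ 0.5 -0.1 -0.8] open 0.301 grip 0.0 q [-0.35 -0.12  1.88 -0.    1.38 -1.92]
[0, 2, 86] -0.002
```

>>> {"op": "move_arm", "data": {
  "series": [
    [[0.3,0,2,15,0],[0.3,0,2,35,0],[0.3,0,2,55,0],[0.3,0,2,72,0],[0.3,0,2,82,0],[0.3,0,2,86,0],[0.2,0,2,86,0],[0.0,0,2,86,0],[0.0,0,2,86,0],[0.0,0,2,86,0]]
  ]
}}

```text
time_s: 9.15
eef_pos: [0.4516, -0.0346, 0.1649]
eef_rot: [0.0, -0.001, 1.0, 0.0]
wrist_force: [-0.9, 1.8, -2.1]
opening: 0.088
grasp_force: 58.6
```

```bash
cat > arc.py <<'E'
from h import *
import sys
s=ctrl.get_obs(); e=np.array(s["eef_pos"]); y0=-.0525; z0=.02; sg=int(sys.argv[1]); r=.164
a0=np.arctan2(e[2]+.019-z0,sg*(e[1]-y0)); print("r,a0",np.hypot(e[2]+.019-z0,e[1]-y0),a0,"joint",a0-.14,"F",s["wrist_force"],"open",s["opening"],s["grasp_force"],e)
a0=float(sys.argv[3]) if len(sys.argv)>3 else a0
for a in np.linspace(a0,.14+float(sys.argv[2]),21)[1:]:
    print(round(a-.14,3),np.round([(sg*r*(np.cos(a)-np.cos(a0)))*1000, -r*(np.sin(a)-np.sin(a0))*1000],0))
E
python3 arc.py 1 0.0
```

```text
r,a0 0.16490681518896114 1.461916773257486 joint 1.321916773257486 F [-0.94699221  1.83751281 -2.10329615] open 0.08832176978585331 58.58102560043335 [ 0.4515838  -0.03458047  0.16493032]
1.256 [11.  2.]
1.19 [21.  4.]
1.124 [32.  7.]
1.058 [42. 10.]
0.991 [52. 15.]
0.925 [62. 20.]
0.859 [71. 25.]
0.793 [80. 31.]
0.727 [88. 38.]
0.661 [96. 45.]
0.595 [104.  53.]
0.529 [111.  61.]
0.463 [117.  70.]
0.397 [123.  79.]
0.33 [128.  89.]
0.264 [133.  99.]
0.198 [137. 109.]
0.132 [140. 119.]
0.066 [143. 129.]
0.0 [145. 140.]
```

>>> {"op": "move_arm", "data": {
  "series": [
    [[0,0,11,2,0],[0,0,21,4,0],[0,0,32,7,0],[0,0,42,10,0],[0,0,52,15,0],[0,0,62,20,0],[0,0,71,25,0],[0,0,80,31,0],[0,0,88,38,0],[0,0,96,45,0]]
  ]
}}

```text
time_s: 9.98
eef_pos: [0.4518, 0.062, 0.1202]
eef_rot: [0.001, -0.002, 1.0, -0.0]
wrist_force: [-1.7, -1.5, 5.1]
opening: 0.094
grasp_force: 61.2
```

```bash
python3 arc.py 1 0.0|head -1; python3 arc.py 1 0.0 0.801
```

```text
r,a0 0.16524441479696805 0.805621744214039 joint 0.665621744214039 F [-1.695825   -1.48407442  5.09198207] open 0.09375362506053338 61.168609857559204 [0.45179605 0.06195868 0.12018442]
r,a0 0.16524441479696805 0.805621744214039 joint 0.665621744214039 F [-1.695825   -1.48407442  5.09198207] open 0.09375362506053338 61.168609857559204 [0.45179605 0.06195868 0.12018442]
0.628 [4. 4.]
0.595 [8. 8.]
0.562 [11. 12.]
0.529 [15. 16.]
0.496 [18. 20.]
0.463 [21. 25.]
0.43 [24. 29.]
0.397 [27. 34.]
0.364 [30. 39.]
0.33 [32. 43.]
0.297 [34. 48.]
0.264 [37. 53.]
0.231 [39. 58.]
0.198 [41. 63.]
0.165 [42. 68.]
0.132 [44. 74.]
0.099 [45. 79.]
0.066 [46. 84.]
0.033 [47. 90.]
0.0 [48. 95.]
```

>>> {"op": "move_arm", "data": {
  "series": [
    [[0,0,8,8,0],[0,0,15,16,0],[0,0,21,25,0],[0,0,27,34,0],[0,0,32,43,0],[0,0,37,53,0],[0,0,41,63,0],[0,0,44,74,0],[0,0,46,84,0],[0,0,48,96,0]]
  ]
}}

```text
time_s: 10.82
eef_pos: [0.4517, 0.1113, 0.0229]
eef_rot: [0.001, -0.001, 1.0, 0.002]
wrist_force: [2.1, 10.8, 5.8]
opening: 0.097
grasp_force: 65.7
```

```bash
python3 arc.py 1 0.0|head -1
```

```text
r,a0 0.16526940341365828 0.13318789236720116 joint -0.006812107632798853 F [ 2.11485213 10.76132022  5.79250421] open 0.09714807466559718 65.6572151184082 [0.45173907 0.11130571 0.02294686]
```

>>> {"op": "move_arm", "data": {
  "series": [
    [[0,0,0,2,0],[0,0,0,3,0],[0,0,0,3,0],[0.25,0,0,0,0],[0.25,0,0,0,0],[0.25,0,0,0,0],[0.25,0,0,0,0],[0.25,0,0,-20,0],[0.25,0,0,-50,0],[0.25,0,0,-85,0]]
  ]
}}

```text
time_s: 11.65
eef_pos: [0.4486, 0.1089, 0.1071]
eef_rot: [-0.003, -0.001, 1.0, -0.0]
wrist_force: [0.2, -0.4, 0.7]
opening: 0.25
grasp_force: 0.0
```

>>> {"op": "move_arm", "data": {
  "series": [
    [[0.25,0,0,-40,0],[0.25,0,0,-80,0],[0.25,0,0,-120,0],[0.25,0,-20,-145,0],[0.25,0,-55,-145,0],[0.25,0,-95,-145,0],[0.25,0,-135,-145,0],[0.25,0,-175,-145,0],[0.25,0,-215,-145,0],[0.25,0,-250,-145,0]]
  ]
}}

```text
time_s: 12.48
eef_pos: [0.4509, -0.1433, 0.2529]
eef_rot: [-0.0, -0.001, 1.0, -0.0]
wrist_force: [0.7, 0.3, 1.1]
opening: 0.249
grasp_force: 0.0
```

```bash
cat > sec.py <<'E'
from h import *
im,d=camera("top"); W=cloud("top",d); hs=cv2.cvtColor(im,cv2.COLOR_BGR2HSV)
for n,lo,hi in(("outer",.09,.14),("inner",-.25,-.19)):
    m=(abs(W[...,0]-.451)<.025)&(W[...,2]>.025)&(W[...,2]<.2)&(W[...,1]>lo)&(W[...,1]<hi); print(n,"bar",m.sum(),np.round(np.median(W[m],0),4),np.round(W[m].max(0),4))
cv2.imwrite("pics/v6.png",cv2.resize(im[160:320,160:360],None,fx=3.5,fy=3.5,interpolation=3))
E
python3 sec.py;  python3 go.py "[[0.4515,-0.215,0.025,1.5708]]"
```

```text
outer bar 68 [0.4507 0.1097 0.0473] [0.4744 0.1158 0.0563]
inner bar 1 [ 0.4738 -0.2178  0.046 ] [ 0.4738 -0.2178  0.046 ]
t 12.53 tcp [ 0.451  -0.1488  0.253 ] th 1.569 F [ 0.9 -6.1  0.6] open 0.25 grip 0.0 q [-0.57 -0.07  1.82 -0.    1.38 -2.14]
[-1, -65, 228] -0.001
```

View pics/v6.png

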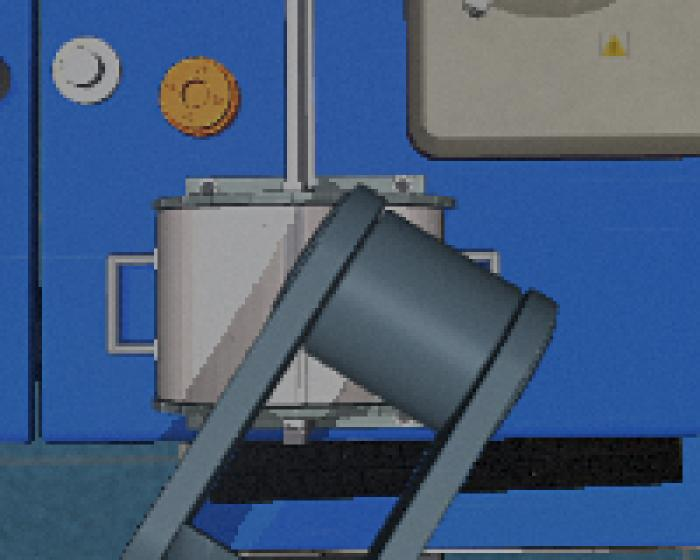

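The outer cover is shut: its bar sits at v6 px (112,303), y=0.110, with its top at z=0.047. The inner cover is still shut. On to the inner bar.

>>> {"op": "move_arm", "data": {
  "series": [
    [[0.25,0,-20,0,0],[0.25,0,-45,0,0],[0.25,0,-63,10,0],[0.25,0,-70,40,0],[0.25,0,-72,75,0],[0.25,0,-72,105,0],[0.25,0,-72,125,0],[0.25,0,-72,135,0],[0.25,0,-72,135,0],[0.25,0,-72,135,0]]
  ]
}}

```text
time_s: 13.37
eef_pos: [0.4519, -0.2128, 0.1185]
eef_rot: [-0.0, -0.002, 1.0, 0.0]
wrist_force: [0.1, -0.0, 0.5]
opening: 0.245
grasp_force: 0.0
```

```bash
python3 sec.py; python3 go.py "[[0.4515,-0.215,0.024,1.5708]]"
```

```text
outer bar 68 [0.4507 0.1107 0.0478] [0.4744 0.1159 0.0535]
t 13.42 tcp [ 0.4526 -0.2132  0.1194] th 1.574 F [-0.   0.4 -0.7] open 0.249 grip 0.0 q [-0.68  0.15  1.89 -0.    1.1  -2.25]
[1, -2, 95] 0.003
  return _methods._mean(a, axis=axis, dtype=dtype,
  ret = um.true_divide(
Traceback (most recent call last):
  File "sec.py", line 4, in <module>
    m=(abs(W[...,0]-.451)<.025)&(W[...,2]>.025)&(W[...,2]<.2)&(W[...,1]>lo)&(W[...,1]<hi); print(n,"bar",m.sum(),np.round(np.median(W[m],0),4),np.round(W[m].max(0),4))
                                                                                                                                                        ~~~~~~~~^^^
ValueError: zero-size array to reduction operation maximum which has no identity
```

>>> {"op": "move_arm", "data": {
  "series": [
    [[0.25,0,-2,20,0],[0.25,0,-2,45,0],[0.25,0,-2,68,0],[0.25,0,-2,85,0],[0.25,0,-2,94,0],[0.25,0,-2,95,0],[0.1,0,-2,95,0],[0.0,0,-2,95,0],[0.0,0,-2,95,0],[0.0,0,-2,95,0]]
  ]
}}

```text
time_s: 14.25
eef_pos: [0.4522, -0.2131, 0.0241]
eef_rot: [0.0, -0.001, 1.0, 0.001]
wrist_force: [2.3, 7.6, -4.3]
opening: 0.091
grasp_force: 58.3
```

```bash
python3 arc.py -1 1.3
```

```text
r,a0 0.16224637623017363 0.1431030602479891 joint 0.0031030602479890923 F [ 2.27677166  7.56360409 -4.34856742] open 0.09106697842017072 58.33976984024048 [ 0.45223801 -0.21308793  0.02413879]
0.068 [  2. -10.]
0.133 [  4. -21.]
0.198 [  8. -31.]
0.262 [ 11. -41.]
0.327 [ 16. -50.]
0.392 [ 21. -60.]
0.457 [ 27. -69.]
0.522 [ 33. -77.]
0.587 [ 40. -86.]
0.652 [ 47. -93.]
0.716 [  55. -101.]
0.781 [  63. -107.]
0.846 [  72. -113.]
0.911 [  81. -119.]
0.976 [  90. -124.]
1.041 [ 100. -128.]
1.105 [ 110. -132.]
1.17 [ 120. -135.]
1.235 [ 130. -137.]
1.3 [ 141. -139.]
```

>>> {"op": "move_arm", "data": {
  "series": [
    [[0,0,2,-10,0],[0,0,4,-21,0],[0,0,8,-31,0],[0,0,11,-41,0],[0,0,16,-50,0],[0,0,21,-60,0],[0,0,27,-69,0],[0,0,33,-77,0],[0,0,40,-86,0],[0,0,47,-93,0]]
  ]
}}

```text
time_s: 15.08
eef_pos: [0.4523, -0.1684, 0.1181]
eef_rot: [0.001, -0.002, 1.0, -0.001]
wrist_force: [-1.1, -5.0, -0.3]
opening: 0.092
grasp_force: 58.4
```

```bash
python3 arc.py -1 1.3 0.792; python3 look.py
```

```text
r,a0 0.16479391128812057 0.7905191505311205 joint 0.6505191505311205 F [-1.0552054  -5.01313594 -0.29996999] open 0.09169605595223956 58.43044996261597 [ 0.45231101 -0.16842863  0.11812209]
0.684 [ 4. -4.]
0.717 [ 8. -7.]
0.749 [ 12. -11.]
0.782 [ 16. -14.]
0.814 [ 20. -17.]
0.846 [ 25. -20.]
0.879 [ 29. -23.]
0.911 [ 34. -26.]
0.944 [ 38. -28.]
0.976 [ 43. -31.]
1.008 [ 48. -33.]
1.041 [ 53. -35.]
1.073 [ 58. -37.]
1.106 [ 63. -39.]
1.138 [ 68. -40.]
1.17 [ 73. -42.]
1.203 [ 78. -43.]
1.235 [ 83. -44.]
1.268 [ 89. -45.]
1.3 [ 94. -46.]
collar 0.68 [218. 188.  21.  22.] [0.6303 0.0389 0.0488] 270
collar 0.59 [112. 264.  27.  21.] [0.4045 0.3463 0.0467] 288
```

>>> {"op": "move_arm", "data": {
  "series": [
    [[0,0,8,-7,0],[0,0,16,-14,0],[0,0,25,-20,0],[0,0,34,-26,0],[0,0,43,-31,0],[0,0,53,-35,0],[0,0,63,-39,0],[0,0,73,-42,0],[0,0,83,-44,0],[0,0,94,-46,0]]
  ]
}}

```text
time_s: 16.07
eef_pos: [0.4526, -0.0766, 0.1659]
eef_rot: [0.001, -0.001, 1.0, -0.003]
wrist_force: [-8.4, -7.2, 21.0]
opening: 0.085
grasp_force: 63.4
```

>>> {"op": "move_arm", "data": {
  "series": [
    [[0.25,0,0,0,0],[0.25,0,0,0,0],[0.25,0,0,0,0],[0.25,0,0,-20,0],[0.25,0,0,-50,0],[0.25,0,0,-80,0],[0.25,0,-30,-90,0.1],[0.25,0,-60,-90,0.22],[0.25,0,-90,-90,0.34],[0.25,0,-120,-90,0.46]]
  ]
}}

```text
time_s: 16.9
eef_pos: [0.4515, -0.195, 0.252]
eef_rot: [-0.0, 0.229, 0.973, 0.0]
wrist_force: [1.0, 0.2, -0.0]
opening: 0.253
grasp_force: 0.0
```

```bash
python3 look.py; sed -i 's/^for n,lo,hi.*/for n,lo,hi in(("outer",.09,.14),("innertop",-.12,-.05)):/; s/W\[...,2\]>.025/W[...,2]>(.025 if n=="outer" else .165)/' sec.py; python3 sec.py; python3 go.py "[[0.4515,-0.17,0.26,0]]"
```

```text
collar 0.71 [217. 189.  24.  26.] [0.6306 0.0389 0.0475] 269
collar 0.69 [114. 265.  30.  19.] [0.4044 0.3452 0.0471] 283
collar 0.5 [257. 246.   5.  10.] [ 0.4502 -0.0808  0.0491] 17
tray 0.67 [ 0.402 -0.11  -0.001] [ 0.508 -0.072  0.04 ]
outer bar 68 [0.4507 0.1099 0.0477] [0.4744 0.1155 0.0552]
innertop bar 76 [ 0.4514 -0.076   0.1871] [ 0.4752 -0.0715  0.1925]
t 17.1 tcp [ 0.4512 -0.1941  0.2513] th 1.113 F [ 0.5  0.9 -0.7] open 0.249 grip 0.0 q [-0.65 -0.03  1.79  0.    1.38 -1.76]
[10, 22, -9] 1.113
```

View pics/v6.png

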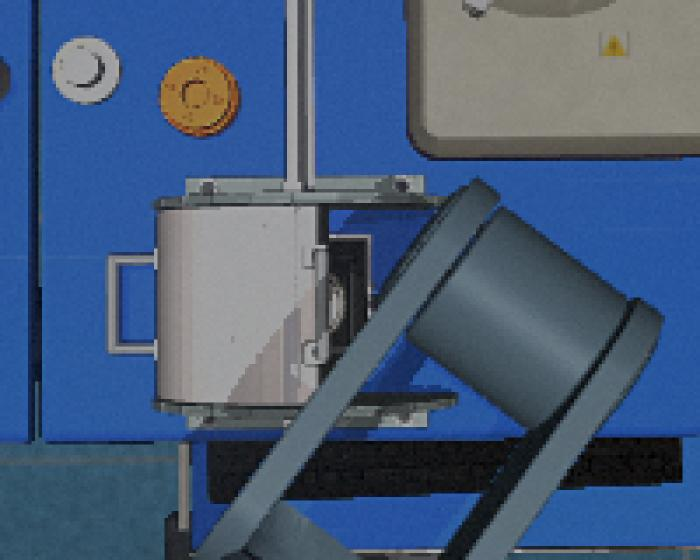

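v6 shows the outer cover shut and the inner cover open (about 1.29 rad), with the tray edge at (368,300) and its grip at (375,297). Turn the tool and go to that grip.

>>> {"op": "move_arm", "data": {
  "series": [
    [[0.5,0,0,0,0.12],[0.5,0,0,0,0.24],[0.5,0,0,0,0.36],[0.5,0,0,0,0.48],[0.5,3,7,0,0.6],[0.5,7,15,0,0.72],[0.5,12,24,0,0.84],[0.5,17,34,0,0.96],[0.5,21,43,0,1.08],[0.5,24,49,0,1.113]]
  ]
}}

```text
time_s: 17.93
eef_pos: [0.4515, -0.1368, 0.2518]
eef_rot: [-0.001, 0.708, 0.706, 0.0]
wrist_force: [0.3, 0.1, -0.2]
opening: 0.497
grasp_force: 0.0
```

```bash
python3 go.py "[[0.4512,-0.139,0.0175,0]]"
```

```text
t 17.93 tcp [ 0.4515 -0.1368  0.2518] th -0.002 F [ 0.3  0.1 -0.2] open 0.497 grip 0.0 q [-0.55 -0.07  1.83  0.    1.38 -0.55]
[-2, 0, 234] -0.002
```

>>> {"op": "move_arm", "data": {
  "series": [
    [[0.5,-2,0,20,0],[0.5,-2,0,50,0],[0.5,-2,0,80,0],[0.5,-2,0,110,0],[0.5,-2,0,140,0],[0.5,-2,0,165,0],[0.5,-2,0,190,0],[0.5,-2,0,210,0],[0.5,-2,0,225,0],[0.5,-2,0,233,0]]
  ]
}}

```text
time_s: 18.77
eef_pos: [0.4502, -0.139, 0.017]
eef_rot: [-0.002, 0.706, 0.708, -0.0]
wrist_force: [-0.4, 0.2, -0.2]
opening: 0.502
grasp_force: 0.0
```

>>> {"op": "move_arm", "data": {
  "series": [
    [[0.3,0,0,0,0],[0.1,0,0,0,0],[0.0,0,0,0,0],[0.0,0,0,0,0],[0.0,0,0,0,0],[0.0,0,0,0,0],[0.0,0,0,0,0],[0.0,0,0,0,0],[0.0,0,0,0,0],[0.0,0,0,0,0]]
  ]
}}

```text
time_s: 19.6
eef_pos: [0.4521, -0.141, 0.0199]
eef_rot: [0.0, 0.707, 0.707, 0.0]
wrist_force: [-0.7, 5.5, 6.0]
opening: 0.148
grasp_force: 59.6
```

```bash
python3 go.py "[[0.4512,-0.396,0.018,0]]"; python3 sec.py
```

```text
t 19.6 tcp [ 0.4521 -0.141   0.0199] th 0.001 F [-0.7  5.5  6. ] open 0.148 grip 59.6 q [-0.55  0.28  1.99  0.    0.87 -0.56]
[-255, -1, 2] 0.001
outer bar 66 [0.4507 0.1099 0.0479] [0.4744 0.1154 0.0536]
innertop bar 6 [ 0.429  -0.077   0.1869] [ 0.4328 -0.0743  0.1911]
```

>>> {"op": "move_arm", "data": {
  "series": [
    [[0,-4,0,0,0],[0,-14,0,0,0],[0,-28,0,0,0],[0,-44,0,0,0],[0,-62,0,0,0],[0,-80,0,0,0],[0,-98,0,0,0],[0,-113,0,0,0],[0,-125,0,0,0],[0,-132,0,0,0]]
  ]
}}

```text
time_s: 20.48
eef_pos: [0.4522, -0.2738, 0.0198]
eef_rot: [-0.0, 0.707, 0.707, 0.0]
wrist_force: [-0.8, 7.2, 5.6]
opening: 0.147
grasp_force: 59.5
```

>>> {"op": "move_arm", "data": {
  "series": [
    [[0,-6,0,0,0],[0,-18,0,0,0],[0,-34,0,0,0],[0,-52,0,0,0],[0,-72,0,0,0],[0,-92,0,0,0],[0,-110,0,0,0],[0,-125,0,0,0],[0,-136,0,0,0],[0,-140,0,0,0]]
  ]
}}

```text
time_s: 21.32
eef_pos: [0.4521, -0.4141, 0.0198]
eef_rot: [-0.0, 0.707, 0.707, 0.0]
wrist_force: [1.5, 7.4, 5.3]
opening: 0.148
grasp_force: 59.5
```

```bash
python3 go.py "[]"; python3 sec.py; python3 look.py
```

```text
t 21.32 tcp [ 0.4521 -0.4141  0.0198] th -0.0 F [1.5 7.4 5.3] open 0.148 grip 59.5 q [-0.94  0.52  1.63  0.    0.99 -0.94]
outer bar 68 [0.4507 0.1102 0.0475] [0.4744 0.1157 0.0535]
innertop bar 76 [ 0.4513 -0.0759  0.1873] [ 0.4752 -0.0715  0.1929]
collar 0.89 [216. 190.  24.  26.] [0.6306 0.0386 0.047 ] 267
collar 0.71 [115. 265.  25.  20.] [0.4046 0.3442 0.0479] 281
collar 0.7 [338. 245.  22.  25.] [ 0.4506 -0.3252  0.0497] 280
tray 0.79 [ 0.392 -0.385 -0.003] [ 0.513 -0.235  0.05 ]
```

>>> {"op": "move_arm", "data": {
  "series": [
    [[0.2,0,0,0,0],[0.4,0,0,0,0],[0.4,0,0,0,0],[0.4,0,0,0,0],[0.4,0,0,0,0],[0.4,0,0,-10,0],[0.4,0,0,-30,0],[0.4,0,0,-60,0],[0.4,0,0,-95,0],[0.4,0,0,-130,0]]
  ]
}}

```text
time_s: 22.35
eef_pos: [0.4518, -0.4127, 0.1509]
eef_rot: [-0.0, 0.707, 0.707, 0.0]
wrist_force: [1.0, -1.0, 0.1]
opening: 0.402
grasp_force: 0.0
```

>>> {"op": "move_arm", "data": {
  "series": [
    [[0.4,0,0,-30,0],[0.4,0,0,-60,0],[0.4,0,0,-90,0],[0.4,0,0,-120,0],[0.4,0,0,-130,0],[0.4,0,0,-130,0],[0.4,0,0,-130,0],[0.4,0,0,-130,0],[0.4,0,0,-130,0],[0.4,0,0,-130,0]]
  ]
}}

```text
time_s: 23.18
eef_pos: [0.4515, -0.4125, 0.2771]
eef_rot: [-0.002, 0.707, 0.707, 0.0]
wrist_force: [0.5, 0.2, -0.5]
opening: 0.401
grasp_force: 0.0
```

```bash
python3 look.py; sed -i 's/v6/v7/; s/im\[160:320,160:360\]/im[160:320,160:380]/' sec.py; python3 sec.py; python3 go.py "[]"
```

```text
collar 0.91 [114. 265.  28.  21.] [0.4045 0.3464 0.0472] 285
collar 0.89 [338. 244.  26.  25.] [ 0.4506 -0.3251  0.0509] 280
collar 0.69 [218. 189.  20.  25.] [0.6304 0.0391 0.0471] 260
tray 0.56 [ 0.391 -0.417 -0.004] [ 0.51  -0.233  0.052]
outer bar 68 [0.4507 0.11   0.048 ] [0.4744 0.1157 0.0527]
innertop bar 76 [ 0.4513 -0.0758  0.1868] [ 0.4752 -0.0716  0.1959]
t 23.38 tcp [ 0.452  -0.413   0.2786] th 0.001 F [ 0.5  0.3 -0.5] open 0.402 grip 0.0 q [-0.93  0.23  1.45 -0.    1.46 -0.93]
```

View pics/v7.png

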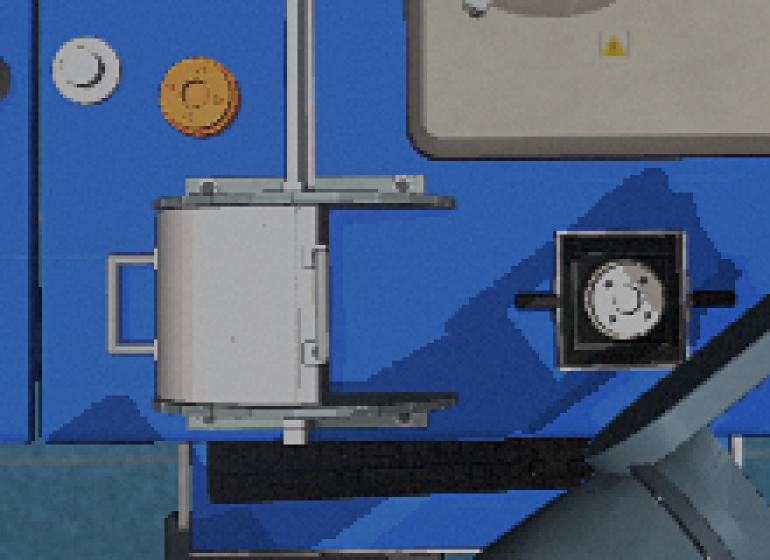

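v7 shows the tray flat and clear of the cheeks, which end at px 455, while its grip starts at 515. The collar is in its nest at (625,298), the outer cover is shut and the arm is free. Handing in.

```bash
python3 -c "
from bench import order; print(order.hand_in())"
```

```text
the job is handed in; nothing more can be done
None
```

I passed the tray and collar through the hatch to the measuring side and handed the job in at about 23 s of the 72 s. The outer cover was shut before the inner one opened, and the collar was in its nest in the last picture; the hand-in call gave no verdict.

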